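# Lift the pin basket out of its tank and hold it level

### The arm

A 6-joint arm with a two-finger parallel gripper is mounted at the origin on a cart in front of the work surface, level with it; the furniture and walls round the work are solid. World frame = base frame: x ahead of the robot, y to its left, z up, the work surface at z = 0. Lengths are in mm, angles in rad, forces in N, time in s.
With the tool pointing down it reaches from about 300 to 850 mm from the base axis. Payload 5.4 kg.
Tool frame: the origin (TCP) lies where the fingers leave the gripper's body, on its centre line; the fingertips stand 73 mm ahead of it and the grasp point (between the pads) lies 54 mm ahead of it (bot.tip_extent is the distance from the TCP to the fingertips, in mm); z points along the fingers, y is the line along which they close (so a half turn about z gives the same grasp; the last joint's range is limited). The gripper opens to 85 mm and grips with 20 to 120 N. Pads are 22 mm wide; open, the fingers measure 114 mm over their backs; the gripper's body (76 mm by 85 mm) begins 54 mm behind the grasp point. The pads swing forward as they close: fully open they stand 13 mm farther back than shut.
Start: joints at [0.954, 0.158, 1.597, -0, 1.386, -0.21], TCP at [227.52, 528.054, 303.899] pointing down, gripper open.
Joint ranges: [-2.91, 2.91], [-0.94, 2.29], [0.18, 2.7], [-1.29, 4.43], [0.17, 2.64], [-3, 3]. Speed limits (rad/s): [2.57, 2.57, 3.14, 3.14, 3.14, 3.14].

### API

Orientations are given as a unit quaternion [x, y, z, w].
In Python, from plant import sense, optics, workorder, bot gives the robot as it stands. The module is installed in compiled form; this text tells all that it offers.
- The arm moves only by the shell command python3 -m jog 'ROWS' [OPENING] [FORCE]. ROWS is text: rows parted by semicolons, each of 6 numbers parted by spaces: the shift along the world's x, y, z in m, then the turn, a rotation vector about the world's x, y, z in rad. In form: dx dy dz rx ry rz; .... A call has 1 to 12 rows; each row is the pose to reach, as a shift and turn from the pose commanded when the call began; what a row does not reach only later rows make up. A row lasts 1/12 s, in which the tool goes at most 41.7 mm and 7.16 degrees, less where a joint would pass 70% of its speed; a pose out of reach is approached as far as the arm can. A call with a gripper value outside its range is refused whole. OPENING is the opening, from -1 (shut) to 1 (fully open), set as the call begins (- or left out, the last holds). The fingers move at their own pace and stop on an object; FORCE is the grip in N (left out, the last holds). Time passes only in rows, so rows that repeat a pose let the fingers close. It gives the time, the measured TCP pose, the force, the opening and the grip force at its end, in the units of the state.
- sense(): the state, without advancing time (a new reading comes with each control period).
- optics.capture(name): name is "scene" or "side" or "wrist"; returns the picture (400x640x3 uint8, red, green, blue); there is no depth.
- optics.calibration(name): a dict with "mtx" (3x3 intrinsics, pixels), "rvec" (rotation vector, rad) and "tvec" (3), from world to camera coordinates, as OpenCV has them. Camera axes: x right, y down, z forward; pixel columns grow to the right and rows downward; lengths in mm; the calibration is good to about 2 mm. A picture is of the moment at which its call begins: read the wrist's pose just before it. calibration takes no time and is no camera call; for the wrist camera it gives the pose at the moment of the call.
- workorder.close_job(): hands the job in; it is judged then, once.
The state is a dict: "clock": time; "q": joint angles; "qvel": joint speeds; "tau": joint torques, N m; "tool_pos": TCP position; "orientation": TCP orientation; "wrist_force": force on the tool from outside, world axes, zero at the start; "torque": the same for the moment, N m; "gripper_width": finger opening in mm; "finger_force": force on a finger pad.
Only numpy, scipy, OpenCV 4.12 (cv2) and the standard library are available. Lean on these libraries where they do the work, as an engineer would, in place of code of your own. Each camera call takes 0.05 s, during which the arm holds its last target. There are 200 camera calls.

### The job

Take the parts basket with the steel pins (the one with the orange grip) by its upright handle, pull it straight up out of its tank and keep it level all the way, with both pins still in it. Finish while holding it: level and still, straight above its own tank, with its underside about 5 cm above the tank's rim, so that I can look at it from below; do not put it down or let go. Leave the other basket, the mug and the tape measure as they are.

Things in the scene. Friction and masses are not known exactly. Their poses are not given: they have to be found in the camera images.
- basket_pins: round wire parts basket, 104 mm across and 44 mm tall, about 0.3 kg, with a steel rod 8 mm thick rising from the middle of its floor to a flat upright orange plastic grip (34 mm along the basket's x, 16 mm thick along its y, 48 mm tall; from 126 to 174 mm above the underside). Origin: centre of its underside; z up along the rod. It holds two loose round steel pins, 8 mm thick and 55 mm long, lying on its floor either side of the rod.
- basket_pins_grip (a point): centre of the orange grip, 150 mm above the basket's underside on its axis; axes as the basket's: the 16 mm thickness is along y, so fingers closing along y take it by its broad flat faces
- tank_pins: open round metal tank fixed to the bench, 136 mm outside, 128 mm inside, 85 mm tall to the rim, floor 5 mm thick; two small wire lugs stick out 15 mm at 60 mm height. Origin: centre of its underside, on the bench top. The basket with the orange grip stands loose inside on its floor, up to 7 mm off centre, at any turn.
- pin_1: one steel pin in the basket with the orange grip, 8 mm thick, 55 mm long along its y; origin at the middle of its underside
- pin_2: the other steel pin in the same basket, alike
- basket_wood: round wire parts basket, 104 mm across and 44 mm tall, about 0.3 kg, with a steel rod 8 mm thick rising from the middle of its floor to a flat upright blue plastic grip (34 mm along the basket's x, 16 mm thick along its y, 48 mm tall; from 126 to 174 mm above the underside). Origin: centre of its underside; z up along the rod. It holds two small wood offcuts. To be left alone.
- tank_wood: open round metal tank fixed to the bench, 136 mm outside, 128 mm inside, 85 mm tall to the rim, floor 5 mm thick; two small wire lugs stick out 15 mm at 60 mm height. Origin: centre of its underside, on the bench top. The basket with the blue grip stands loose inside on its floor, up to 7 mm off centre, at any turn. The two tanks are alike and may stand either way round, one to the left and one to the right.
- tea_mug: white mug, 78 mm across, 97 mm tall, standing behind the tanks; origin at the centre of its underside. To be left alone.
- tape_measure: yellow-brown tape measure, 62x81x33 mm, lying at the right; origin at the centre of its underside. To be left alone.
There are look-alikes about, which are no part of the job. Leave any purple or yellow look-alike of the basket_pins alone.

How it is judged:
By the outcome, as a careful person would: the job done as asked, in the order asked, and still so for the second after the job is handed in, while the arm keeps its last pose, push and grip.
It also fails if it takes over 32 s, if anything falls off the work surface, if the arm or the gripper's body presses on something with over 40 N, if the wrist force passes 120 N, or if a joint passes its speed limit or range.

## Working session

There is one attempt and no reset: what is moved stays moved. The work goes in short steps, Python scripts to look and compute and a shell command to move; the robot and the scene stay as the last step left them, time stands still between calls to the robot, and variables do not carry over. Pictures are saved under pics/ and viewed, at most 10 in all, crops included, and the job is handed in when it is done.

```bash
mkdir -p pics; python3 - <<'E'
from plant import sense, optics
import cv2
s=sense();print(s['clock'],s['tool_pos'],s['orientation'],s['gripper_width'])
for n in("scene","side"):
    cv2.imwrite(f"pics/{n}0.png",optics.capture(n)[:,:,::-1])
    c=optics.calibration(n);print(n,c)
E
```

```text
0.0 [227.25527998 527.64788403 302.87574973] [ 2.02028235e-01  9.79379200e-01 -9.06603084e-04 -3.91365386e-04] 85.32924318933637
scene {'mtx': array([[482.27918636,   0.        , 320.63780676],
       [  0.        , 482.27918636, 203.77238262],
       [  0.        ,   0.        ,   1.        ]]), 'rvec': array([ 2.17810451, -1.16039296,  0.41416618]), 'tvec': array([-396.84044223,  394.88237683, 1132.35448195])}
side {'mtx': array([[458.88084779,   0.        , 321.17763212],
       [  0.        , 458.88084779, 200.51562807],
       [  0.        ,   0.        ,   1.        ]]), 'rvec': array([ 2.07213546, -0.02947684,  0.02609393]), 'tvec': array([-563.76570298,   35.63093003, 1470.25936387])}
```

View pics/scene0.png

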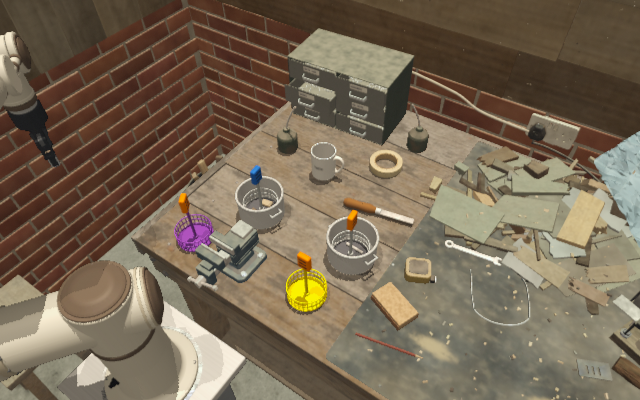

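View pics/side0.png

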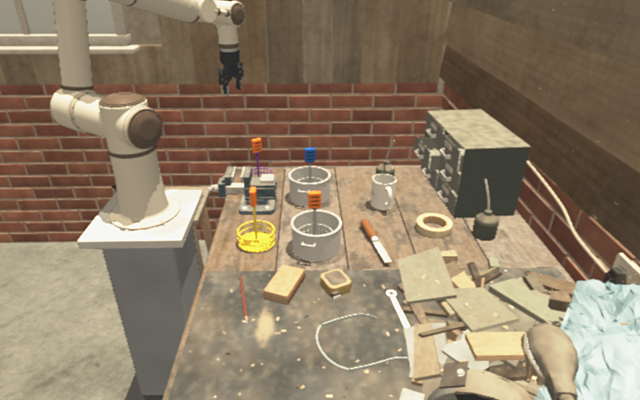

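The scene picture has three orange grips: (184,204) on a purple basket with no tank, (304,262) on a yellow basket with no tank, and (352,221) in a grey tank at the right. The blue grip is at (256,175). In the side picture the same three are at (257,145), (253,197) and (315,199). The grip in the tank fits the description, so I'll confirm it in a crop and triangulate.

```bash
cat > h.py <<'E'
import cv2,numpy as np
def P(c):
    R=cv2.Rodrigues(c['rvec'])[0]; return c['mtx']@np.c_[R,c['tvec']]
def ray(c,uv):
    R=cv2.Rodrigues(c['rvec'])[0]; d=R.T@np.linalg.solve(c['mtx'],[uv[0],uv[1],1.]); return -R.T@c['tvec'],d
def onplane(c,uv,z):
    o,d=ray(c,uv); return o+d*(z-o[2])/d[2]
def proj(c,p): return cv2.projectPoints(np.float64(p).reshape(-1,1,3),c['rvec'],c['tvec'],c['mtx'],None)[0][:,0]
def tri(c1,a,c2,b):
    X=cv2.triangulatePoints(P(c1),P(c2),np.float64(a),np.float64(b))[:,0]; return X[:3]/X[3]
def orange(im):
    h=cv2.cvtColor(im,cv2.COLOR_RGB2HSV); return cv2.inRange(h,(5,190,120),(17,255,255))
E
python3 - <<'E'
from h import *
from plant import optics
I={n:cv2.imread(f"pics/{n}0.png")[:,:,::-1].copy() for n in("scene","side")}
C={n:optics.calibration(n) for n in I}
B={}
for n,roi in(("scene",(340,205,25,35)),("side",(300,185,30,30))):
    x,y,w,h=roi; m=orange(I[n])[y:y+h,x:x+w]
    k,l,st,ce=cv2.connectedComponentsWithStats(m); i=1+st[1:,4].argmax()
    B[n]=ce[i]+[x,y]; print(n,B[n],st[i])
g=tri(C["scene"],B["scene"],C["side"],B["side"]);print("grip",g, proj(C["scene"],g),proj(C["side"],g))
a=cv2.resize(I["scene"][195:285,315:390],None,fx=5,fy=5,interpolation=cv2.INTER_CUBIC)
b=cv2.resize(I["side"][180:270,280:355],None,fx=5,fy=5,interpolation=cv2.INTER_CUBIC)
cv2.imwrite("pics/crop.png",np.hstack([a,b])[:,:,::-1])
E
```

```text
scene [350.37179487 222.48717949] [ 7  8 10 17 78]
side [313.80188679 200.04716981] [  9   9  11  14 106]
grip [ 535.74300918 -209.98378594  150.03290225] [[350.42237505 222.05003805]] [[313.48127195 200.37691798]]
```

View pics/crop.png

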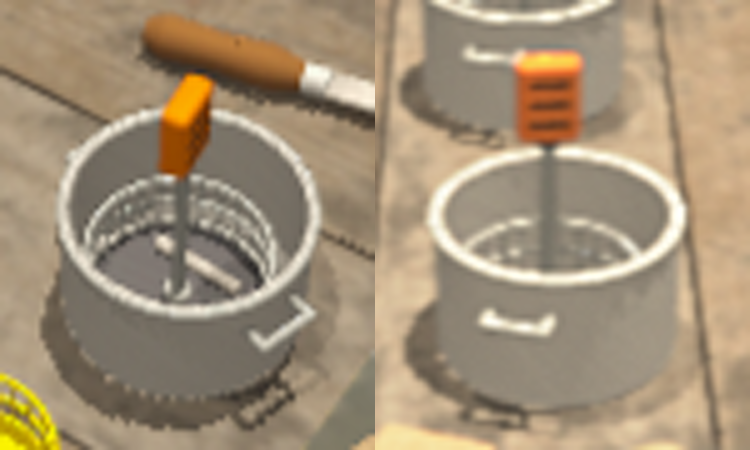

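The crop shows the orange grip rising from a grey wire basket inside the right tank, with a bright steel pin on its floor by the rod, so this is basket_pins. The purple and yellow ones stand without tanks and are look-alikes. The grip's broad face looks along about world −y, and it triangulates to about (536, −210, 150). I'll move above it now, arriving about 380 mm high.

```bash
python3 -m jog '0.006 -0.014 0.01 0 0 0.02; 0.019 -0.045 0.02 0 0 0.05; 0.034 -0.081 0.03 0 0 0.09; 0.049 -0.117 0.04 0 0 0.13; 0.064 -0.153 0.05 0 0 0.17; 0.079 -0.189 0.06 0 0 0.21; 0.094 -0.225 0.07 0 0 0.25; 0.109 -0.261 0.075 0 0 0.29; 0.124 -0.297 0.08 0 0 0.33; 0.139 -0.333 0.08 0 0 0.37; 0.154 -0.369 0.08 0 0 0.4; 0.169 -0.405 0.08 0 0 0.4' 1 30 && python3 -m jog '0.015 -0.036 0 0 0 0; 0.03 -0.072 0 0 0 0; 0.045 -0.108 0 0 0 0; 0.06 -0.144 0 0 0 0; 0.075 -0.18 0 0 0 0; 0.09 -0.216 0 0 0 0; 0.105 -0.252 0 0 0 0; 0.12 -0.288 0 0 0 0; 0.132 -0.315 0 0 0 0; 0.138 -0.329 0 0 0 0; 0.14 -0.333 0 0 0 0; 0.14 -0.333 0 0 0 0'
python3 - <<'E'
from h import *
from plant import sense,optics
s=sense();c=optics.calibration("wrist");im=optics.capture("wrist")
cv2.imwrite("pics/wrist1.png",im[:,:,::-1]);np.save("w1.npy",P(c))
print(s['clock'],s['tool_pos'],s['orientation'],s['q']);print(c, ray(c,(320,200)),proj(c,[536,-210,155]))
E
```

```text
clock: 1.1
tool_pos: [396.6, 121.2, 383.8]
orientation: [0.003, 1.0, 0.0, 0.0]
wrist_force: [1.1, 0.6, 1.0]
gripper_width: 85.5
finger_force: 0.0
clock: 2.1
tool_pos: [536.5, -210.6, 383.0]
orientation: [0.004, 1.0, 0.0, -0.001]
wrist_force: [-0.5, 0.4, -0.7]
gripper_width: 85.2
finger_force: 0.0
2.1 [ 536.47433013 -210.56990156  383.04011181] [ 4.03009774e-03  9.99991550e-01  4.91825195e-04 -6.44960074e-04] [-5.83653349e-01  1.21808394e-01  1.48237692e+00  1.16548077e-04
  1.53902533e+00 -2.14639325e+00]
{'mtx': array([[288.1949052 ,   0.        , 322.68885929],
       [  0.        , 288.1949052 , 202.22501822],
       [  0.        ,   0.        ,   1.        ]]), 'rvec': array([-2.06141458, -2.04253567, -0.32320614]), 'tvec': array([ 205.01979268, -576.02115898,  290.51126346])} (array([ 456.55861997, -209.44709917,  453.78014981]), array([ 0.30075874, -0.01152521, -0.95370751])) [[322.68889525 186.81569454]]
```

View pics/wrist1.png

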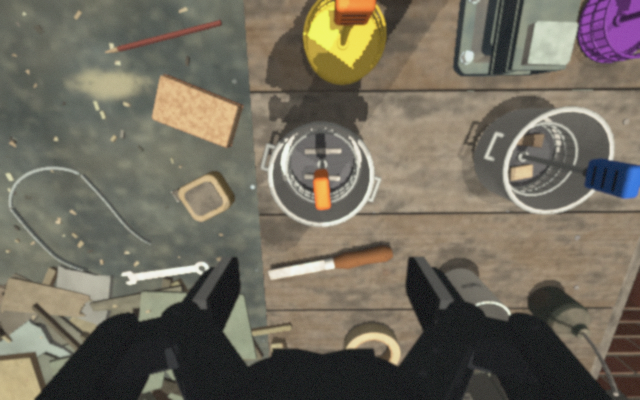

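The wrist picture shows the orange grip at about (321,190), just ahead of the hover point, with its long side along the image rows direction (world x). Both steel pins lie in the basket at about (322,153) and (322,178), and the tank rim is centred near (321,173). I'll measure these, then come closer for a second look.

```bash
python3 -m jog '0 0 -0.01 0 0 0; 0 0 -0.035 0 0 0; 0 0 -0.06 0 0 0; 0 0 -0.078 0 0 0; 0 0 -0.085 0 0 0; 0 0 -0.085 0 0 0'
cat > m.py <<'E'
from h import *
def blob(im,c):
    m=orange(im); 
    k,l,st,ce=cv2.connectedComponentsWithStats(m)
    u=proj(c,[536,-210,155])[0]
    i=min((i for i in range(1,k) if st[i,4]>60),key=lambda i:np.hypot(*(ce[i]-u)))
    ct=cv2.findContours(np.uint8(l==i),0,1)[0][0]
    return ce[i],st[i],cv2.minAreaRect(ct),l==i
def rim(im,c,g):
    cx,cy=g; hs=cv2.cvtColor(im,cv2.COLOR_RGB2HSV)
    m=cv2.inRange(hs,(0,0,150),(179,40,255)); return m
E
python3 - <<'E'
from m import *
from plant import sense,optics
s=sense();c2=optics.calibration("wrist");im2=optics.capture("wrist")
cv2.imwrite("pics/wrist2.png",im2[:,:,::-1]);import pickle;pickle.dump(c2,open("c2.pkl","wb"))
print(s['clock'],s['tool_pos'],s['q'])
for r in (0,1):
    if r==0:
        im=cv2.imread("pics/wrist1.png")[:,:,::-1].copy()
        P1=np.load("w1.npy");K,R,t=cv2.decomposeProjectionMatrix(P1)[:3];K/=K[2,2];ctr=(t[:3]/t[3])[:,0]
        c=dict(mtx=K,rvec=cv2.Rodrigues(R)[0].ravel(),tvec=-R@ctr)
    else: im,c=im2,c2
    ce,st,rect,l=blob(im,c); print(r,ce,st,rect)
    for v in np.linspace(st[1],st[1]+st[3]-1,8).astype(int):
        xs=np.where(l[v])[0]; print(v,xs.min(),xs.max(),end=' | ')
    print()
E
```

```text
clock: 2.65
tool_pos: [535.4, -208.2, 296.4]
orientation: [0.003, 1.0, 0.001, -0.002]
wrist_force: [-0.7, -0.3, 0.3]
gripper_width: 85.1
finger_force: 0.0
2.65 [ 535.42086079 -208.20615234  296.44553631] [-5.81169438e-01  1.65222416e-01  1.60422811e+00  1.04519111e-04
  1.37674974e+00 -2.14647658e+00]
0 [353.99404762  10.32738095] [335   0  40  16 168] ((353.49664306640625, 10.446745872497559), (39.07932662963867, 14.208312034606934), 10.437475204467773)
0 336 336 | 2 336 336 | 4 336 336 | 6 336 336 | 8 336 373 | 10 336 372 | 12 337 370 | 15 339 339 | 
1 [316.05294118 213.47647059] [308 200  19  28 170] ((315.5655517578125, 213.2213134765625), (22.918601989746094, 19.077495574951172), 39.80556869506836)
200 313 313 | 203 311 317 | 207 313 323 | 211 309 325 | 215 309 326 | 219 308 320 | 223 316 319 | 227 318 319 |
```

View pics/wrist2.png

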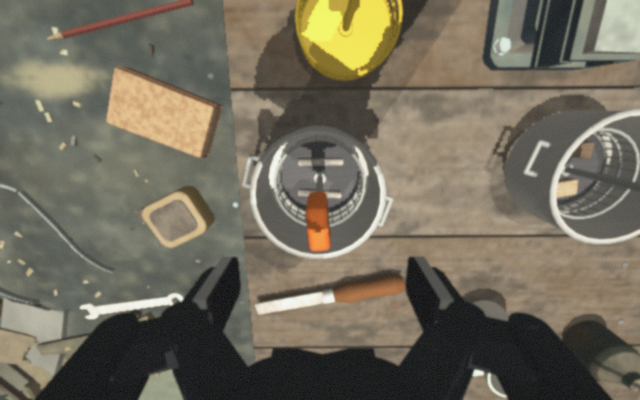

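In this closer picture the orange grip spans about (307–330, 193–251): darker end face above, brighter top face below. The rim ellipse is centred near (319,192). The pins are at (320,162) and (320,192). My colour mask was too narrow, so I'll widen it and work from the edges of the two faces.

```bash
cat > an.py <<'E'
from h import *
def grip(im,box):
    x,y,w,h=box; s=im[y:y+h,x:x+w]
    hs=cv2.cvtColor(s,cv2.COLOR_RGB2HSV); m=cv2.inRange(hs,(2,170,60),(20,255,255))
    k,l,st,ce=cv2.connectedComponentsWithStats(m); i=1+st[1:,4].argmax()
    return l==i,hs[:,:,2]
def rimpts(im,cen,r0,r1,c,z):
    # outermost bright, grey pixel along each spoke, put on plane z
    out=[]; f=im.astype(float)
    for a in np.arange(0,2*np.pi,.05):
        best=None
        for r in np.arange(r0,r1,.5):
            u,v=cen[0]+r*np.cos(a),cen[1]+r*np.sin(a); p=f[int(round(v)),int(round(u))]
            w=p.min()
            if p.max()-p.min()<40 and w>130 and (best is None or w>best[0]): best=(w,u,v)
        if best: out.append(onplane(c,best[1:],z)[:2])
    out=np.array(out); k=np.ones(len(out),bool)
    for _ in range(6):
        q=out[k]; A=np.c_[2*q,np.ones(len(q))]; s=np.linalg.lstsq(A,(q**2).sum(1),rcond=None)[0]
        R=np.sqrt(s[2]+s[0]**2+s[1]**2); d=np.hypot(*(out-s[:2]).T)-R; k=abs(d)<max(2.,1.5*np.median(abs(d)))
    return s[:2],R,k.sum(),len(out)
E
python3 - <<'E'
from an import *
import pickle
c2=pickle.load(open("c2.pkl","rb"))
P1=np.load("w1.npy");K,R,t=cv2.decomposeProjectionMatrix(P1)[:3];K/=K[2,2];ctr=(t[:3]/t[3])[:,0]
c1=dict(mtx=K,rvec=cv2.Rodrigues(R)[0].ravel(),tvec=-R@ctr)
for nm,c,box,cen,r in(("1",c1,(300,160,45,60),(321,173),(40,60)),("2",c2,(295,180,50,85),(319,192),(55,78))):
    im=cv2.imread(f"pics/wrist{nm}.png")[:,:,::-1].copy()
    m,V=grip(im,box)
    for v in range(0,m.shape[0],2):
        xs=np.where(m[v])[0]
        if len(xs): print(v+box[1],xs.min()+box[0],xs.max()+box[0],int(np.median(V[v,xs])),end=' | ')
    print(); print("rim",rimpts(im,cen,*r,c,85))
pickle.dump(c1,open("c1.pkl","wb"))
E
```

```text
170 323 323 116 | 172 316 326 120 | 174 315 326 120 | 176 316 326 134 | 178 315 327 213 | 180 314 327 241 | 182 314 328 242 | 184 314 328 241 | 186 314 328 241 | 188 314 328 241 | 190 313 329 237 | 192 315 329 237 | 194 315 328 242 | 196 315 329 241 | 198 316 329 242 | 200 316 329 242 | 202 316 329 241 | 204 316 329 242 | 206 316 329 242 | 208 317 327 230 | 
rim (array([ 545.84011509, -211.64133062]), np.float64(62.41426989288766), np.int64(80), 115)
192 319 319 116 | 194 312 323 120 | 196 310 324 120 | 198 310 325 122 | 200 309 325 123 | 202 309 325 123 | 204 309 325 124 | 206 308 325 127 | 208 307 326 144 | 210 307 326 169 | 212 307 326 176 | 214 307 326 181 | 216 307 326 182 | 218 307 326 182 | 220 307 327 177 | 222 308 327 158 | 224 308 327 150 | 226 308 327 135 | 228 308 328 152 | 230 308 328 220 | 232 308 328 228 | 234 308 328 242 | 236 308 329 243 | 238 309 329 243 | 240 309 329 243 | 242 309 329 243 | 244 309 329 243 | 246 310 329 242 | 248 311 328 241 | 250 314 319 219 | 
rim (array([ 541.76250261, -212.54768464]), np.float64(65.43232822196077), np.int64(81), 101)
```

```bash
python3 - <<'E'
from an import *
import pickle
c1,c2=[pickle.load(open(f"c{i}.pkl","rb")) for i in(1,2)]
k1=[(313,190.5),(329.7,190.5),(329.7,208),(316,208)]; k2=[(306.7,220),(327.3,220),(329.7,249),(310,249.5)]
for z in (174,179):
  for c,k in((c1,k1),(c2,k2)):
    p=np.array([onplane(c,u,z)[:2] for u in k]); m=p.mean(0)
    e=(p[2]+p[3]-p[0]-p[1]); f=p[1]-p[0]
    print(z,np.round(p,1).tolist(),"cen",m,"len",np.hypot(*e)/2,"wid",np.hypot(*f),"yaw",np.degrees(np.arctan2(e[1],e[0])))
X=[tri(c1,a,c2,b) for a,b in zip(k1,k2)];print(np.round(X,1),np.mean(X,0))
cs=__import__('plant').optics.calibration
for n in("scene","side"):
    print(n,proj(cs(n),[[546,-210,179],[546,-210,131],[540,-210,179],[540,-210,131]]))
    im=cv2.imread(f"pics/{n}0.png")[:,:,::-1].copy(); box=(335,200,35,45) if n=="scene" else (298,182,35,35)
    m,V=grip(im,box); ys,xs=np.where(m); print(xs.min()+box[0],xs.max()+box[0],ys.min()+box[1],ys.max()+box[1],xs.mean()+box[0],ys.mean()+box[1])
E
```

```text
174 [[534.7, -219.8], [534.8, -202.9], [553.5, -203.0], [553.4, -217.0]] cen [ 544.10091838 -210.67609358] len 18.710559909356338 wid 16.820160236878873 yaw 4.119205347803483
174 [[531.1, -219.0], [531.2, -204.2], [554.4, -202.4], [554.7, -217.1]] cen [ 542.85310787 -210.65562105] len 23.39513117725774 wid 14.809793336700752 yaw 4.47026391350651
179 [[533.3, -219.6], [533.4, -203.1], [551.8, -203.1], [551.6, -216.9]] cen [ 542.53643465 -210.65413   ] len 18.376180220125796 wid 16.519564210888053 yaw 4.119205347803495
179 [[529.2, -218.7], [529.3, -204.2], [551.8, -202.5], [552.1, -216.8]] cen [ 540.59921687 -210.57150616] len 22.79020627821535 wid 14.426858414422952 yaw 4.4702639135065185
[[ 543.7 -220.9  141.9]
 [ 543.6 -202.9  142.4]
 [ 551.6 -202.8  179.3]
 [ 550.7 -216.8  181.7]] [ 547.4167212  -210.85494574  161.32981961]
scene [[352.93502021 212.13968577]
 [352.31277738 224.10855735]
 [351.67146597 213.66934036]
 [351.0843566  225.62470587]]
347 357 210 230 351.685534591195 219.60377358490567
side [[317.32763586 190.76349845]
 [317.28964277 206.51774903]
 [315.06587235 190.78467224]
 [315.06995729 206.54090043]]
309 320 193 207 314.10843373493975 199.86144578313252
```

```bash
python3 - <<'E'
from an import *
import pickle
c1,c2=[pickle.load(open(f"c{i}.pkl","rb")) for i in(1,2)]
k1=[(313.8,177.5),(327.8,177.5),(329.8,208),(315.7,208.5)]; k2=[(306.7,207.5),(326.5,207.5),(330,249),(309.8,249.5)]
z=179
for c,k in((c1,k1),(c2,k2)):
    p=np.array([onplane(c,u,z)[:2] for u in k]); m=p.mean(0)
    e=(p[2]+p[3]-p[0]-p[1]); f=p[1]-p[0]
    print(z,np.round(p,1).tolist(),"cen",m,"len",np.hypot(*e)/2,"wid",np.hypot(*f),"yaw",np.degrees(np.arctan2(e[1],e[0])))
X=[tri(c1,a,c2,b) for a,b in zip(k1,k2)];print(np.round(X,1),np.mean(X,0))
# rim: mean of both, different r windows; tank from side view lugs not needed
for nm,c,cen in(("1",c1,(321,173)),("2",c2,(318.5,192))):
    im=cv2.imread(f"pics/wrist{nm}.png")[:,:,::-1].copy()
    m=cv2.inRange(cv2.cvtColor(im,cv2.COLOR_RGB2HSV),(0,0,165),(179,60,255)); 
    w=90; x,y=int(cen[0])-w,int(cen[1])-w; s=m[y:y+2*w,x:x+2*w]
    k,l,st,ce=cv2.connectedComponentsWithStats(s,connectivity=8)
    i=1+np.argmax(st[1:,2]*st[1:,3]*(st[1:,2]<170)); print(st[i])
    pts=np.vstack(cv2.findContours(np.uint8(l==i),0,1)[0])[:,0]+[x,y]
    h=cv2.convexHull(pts)[:,0]; q=np.array([onplane(c,u,85)[:2] for u in h]); d=q-[540,-210]
    A=np.c_[2*q,np.ones(len(q))]
    kk=np.ones(len(q),bool)
    for _ in range(8):
        s3=np.linalg.lstsq(A[kk],(q[kk]**2).sum(1),rcond=None)[0];R=np.sqrt(s3[2]+s3[0]**2+s3[1]**2);dd=np.hypot(*(q-s3[:2]).T)-R;kk=abs(dd)<max(1.5,2*np.median(abs(dd)))
    print("tank",s3[:2],R,kk.sum(),len(q))
E
```

```text
179 [[520.2, -218.5], [520.3, -204.9], [551.8, -203.0], [552.2, -217.2]] cen [ 536.09130968 -210.90562803] len 31.79189869358547 wid 13.651800457368687 yaw 2.907131770474294
179 [[519.9, -218.5], [520.0, -204.8], [551.8, -202.3], [552.1, -217.0]] cen [ 535.97392544 -210.63324959] len 32.03278412079441 wid 13.672193198372437 yaw 3.5298143726937354
[[ 520.6 -218.6  177. ]
 [ 520.8 -204.8  176.8]
 [ 551.6 -202.7  179.4]
 [ 552.4 -217.1  178.4]] [ 536.36242332 -210.79238581  177.87879586]
[  30   53  150   92 2310]
tank [ 530.60562055 -207.63710344] 80.71729539851317 17 24
[ 40  42  29  77 439]
tank [ 522.79005334 -214.54169084] 47.203385398357376 16 18
```

Grip measured at (536.2, −210.8) with its top at z ≈ 178, so its centre is at about 154, which agrees with the text. Yaw is about +3.2°. I'll turn +0.06 rad, go down to TCP z ≈ 208 and close.

```bash
python3 -m jog '0 -0.001 -0.005 0 0 0.03; 0 -0.001 -0.02 0 0 0.06; 0 -0.001 -0.04 0 0 0.06; 0 -0.001 -0.06 0 0 0.06; 0 -0.001 -0.075 0 0 0.06; 0 -0.001 -0.085 0 0 0.06; 0 -0.001 -0.089 0 0 0.06; 0 -0.001 -0.09 0 0 0.06; 0 -0.001 -0.09 0 0 0.06' && python3 - <<'E'
from h import *
from plant import sense,optics
c=[optics.capture(n) for n in("scene","side")]
a=cv2.resize(c[0][140:290,290:410],None,fx=3.3,fy=3.3);b=cv2.resize(c[1][130:280,255:375],None,fx=3.3,fy=3.3)
cv2.imwrite("pics/pre.png",np.hstack([a,b])[:,:,::-1])
E
```

```text
clock: 3.45
tool_pos: [537.1, -211.2, 210.1]
orientation: [-0.027, 1.0, -0.001, 0.001]
wrist_force: [0.8, 0.5, 1.2]
gripper_width: 85.9
finger_force: 0.0
```

View pics/pre.png

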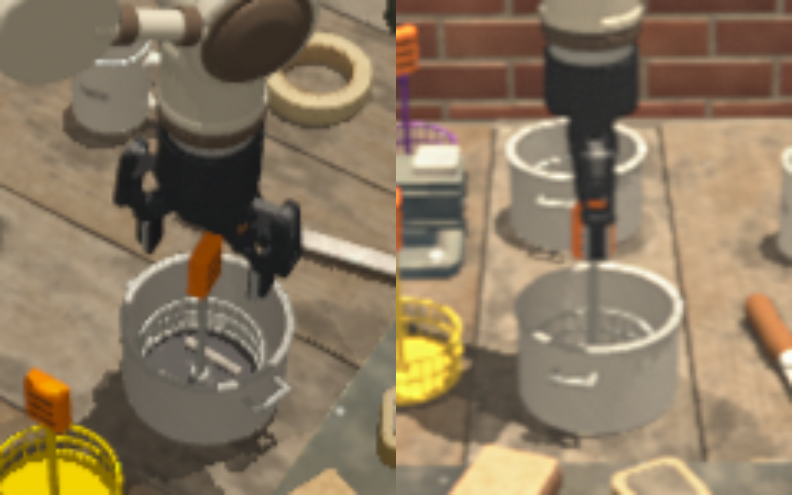

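The fingers stand either side of the orange grip, clear of the tank rim. In the side half, the near finger (x ≈ 597) covers the middle of the grip (about 573–613). I'll close with 40 N.

```bash
python3 -m jog '0 0 0 0 0 0; 0 0 0 0 0 0; 0 0 0 0 0 0; 0 0 0 0 0 0; 0 0 0 0 0 0; 0 0 0 0 0 0; 0 0 0 0 0 0; 0 0 0 0 0 0; 0 0 0 0 0 0; 0 0 0 0 0 0' -1 40
```

```text
clock: 4.38
tool_pos: [536.5, -211.1, 209.0]
orientation: [-0.027, 1.0, -0.0, 0.0]
wrist_force: [0.5, -0.5, 0.1]
gripper_width: 15.5
finger_force: 41.6
```

Gripped at 15.5 mm with 41.6 N. I'll start with a slow lift and check the force.

```bash
python3 -m jog '0 0 0.001 0 0 0; 0 0 0.004 0 0 0; 0 0 0.008 0 0 0; 0 0 0.012 0 0 0; 0 0 0.017 0 0 0; 0 0 0.022 0 0 0; 0 0 0.027 0 0 0; 0 0 0.032 0 0 0; 0 0 0.036 0 0 0; 0 0 0.038 0 0 0; 0 0 0.039 0 0 0; 0 0 0.039 0 0 0' && python3 - <<'E'
from plant import sense
s=sense();print(s['wrist_force'],s['torque'],s['gripper_width'])
E
```

```text
clock: 5.38
tool_pos: [536.6, -211.0, 248.1]
orientation: [-0.027, 1.0, -0.0, 0.0]
wrist_force: [-0.0, -0.2, -1.7]
gripper_width: 15.8
finger_force: 41.2
[-0.00761789 -0.22593883 -1.74058198] [ 0.02453595  0.02137117 -0.01392878] 15.805810849832843
```

```bash
python3 -m jog '0 0 0.002 0 0 0; 0 0 0.007 0 0 0; 0 0 0.015 0 0 0; 0 0 0.024 0 0 0; 0 0 0.034 0 0 0; 0 0 0.045 0 0 0; 0 0 0.056 0 0 0; 0 0 0.067 0 0 0; 0 0 0.077 0 0 0; 0 0 0.085 0 0 0; 0 0 0.09 0 0 0; 0 0 0.091 0 0 0' && python3 -m jog '0 0 0 0 0 0; 0 0 0 0 0 0; 0 0 0 0 0 0' && python3 - <<'E'
from h import *
from plant import sense,optics
n=("scene","side","wrist")
c=[optics.capture(k) for k in n]
for k,i in zip(n,c): cv2.imwrite(f"pics/{k}_up.png",i[:,:,::-1])
a=cv2.resize(c[0][130:290,290:420],None,fx=3,fy=3);b=cv2.resize(c[1][120:280,255:385],None,fx=3,fy=3)
cv2.imwrite("pics/up.png",np.hstack([a,b])[:,:,::-1])
E
```

```text
clock: 6.38
tool_pos: [536.8, -211.1, 340.3]
orientation: [-0.027, 1.0, -0.001, 0.001]
wrist_force: [0.0, 0.3, -1.9]
gripper_width: 15.6
finger_force: 41.2
clock: 6.63
tool_pos: [536.2, -210.8, 338.0]
orientation: [-0.027, 1.0, 0.0, -0.001]
wrist_force: [0.4, 0.8, -3.5]
gripper_width: 15.6
finger_force: 41.2
```

View pics/up.png

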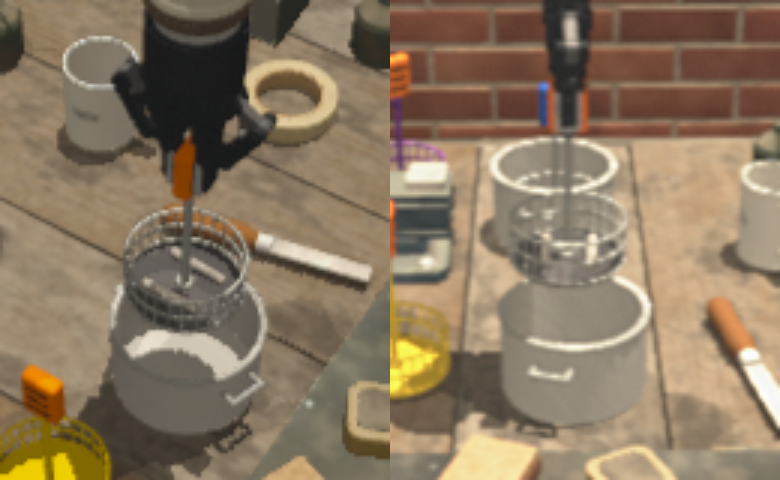

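View pics/wrist_up.png

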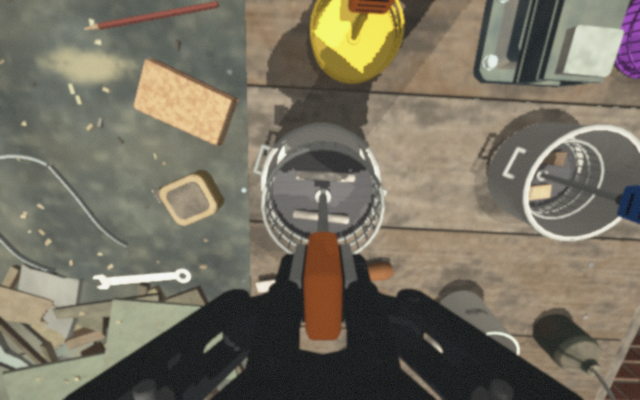

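The upper picture shows the basket out and level above its tank, with both pins on its floor either side of the rod; the wrist picture also shows both, at about (345,178) and (322,216). In the side view the tank's middle (crop x ≈ 576) lies about 2.5 px, or 6 mm, to +x of the basket's middle (≈ 568). The earlier rim fits agree (x ≈ 542–546). The basket is clear of the rim, so I'll ease it +6 mm in x to centre it, then hold it still.

```bash
python3 -m jog '0.0003 0 0 0 0 0; 0.001 0 0 0 0 0; 0.002 0 0 0 0 0; 0.003 0 0 0 0 0; 0.004 0 0 0 0 0; 0.005 0 0 0 0 0; 0.0057 0 0 0 0 0; 0.006 0 0 0 0 0; 0.006 0 0 0 0 0; 0.006 0 0 0 0 0; 0.006 0 0 0 0 0; 0.006 0 0 0 0 0' && python3 -m jog '0 0 0 0 0 0; 0 0 0 0 0 0; 0 0 0 0 0 0; 0 0 0 0 0 0; 0 0 0 0 0 0; 0 0 0 0 0 0' && python3 - <<'E'
from h import *
from plant import sense,optics
n=("scene","side");c=[optics.capture(k) for k in n]
C=[optics.calibration(k) for k in n]
a=cv2.resize(c[0][170:290,310:400],None,fx=4.4,fy=4.4);b=cv2.resize(c[1][160:280,275:365],None,fx=4.4,fy=4.4)
for i,(im,o) in enumerate(((a,(310,170)),(b,(275,160)))):   # mark expected underside circle, z=135
    t=np.linspace(0,6.28,40); q=np.c_[542.5+52*np.cos(t),-211+52*np.sin(t),0*t+135]
    for u in proj(C[i],q): cv2.circle(im,tuple(int(x) for x in (u-o)*4.4),1,(255,0,0),-1)
    q=np.c_[542.5+67*np.cos(t),-211+67*np.sin(t),0*t+85]
    for u in proj(C[i],q): cv2.circle(im,tuple(int(x) for x in (u-o)*4.4),1,(0,255,0),-1)
cv2.imwrite("pics/fin.png",np.hstack([a,b])[:,:,::-1])
s=sense();print(s['clock'],s['tool_pos'],s['qvel'])
E
```

```text
clock: 7.78
tool_pos: [542.5, -211.0, 338.9]
orientation: [-0.027, 1.0, -0.0, -0.0]
wrist_force: [0.4, -0.0, -3.0]
gripper_width: 15.5
finger_force: 41.2
clock: 8.28
tool_pos: [542.5, -210.9, 338.9]
orientation: [-0.027, 1.0, 0.0, 0.0]
wrist_force: [-0.4, 0.4, -2.0]
gripper_width: 15.7
finger_force: 41.2
8.3833 [ 542.52631767 -210.96922587  338.93249765] [ 0.00018822 -0.0007799  -0.00087641 -0.00155329 -0.00045238 -0.00341702]
```

View pics/fin.png

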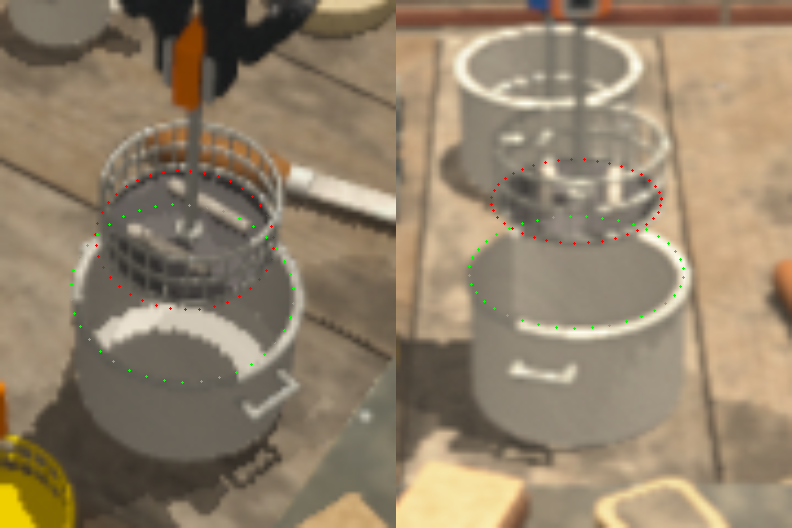

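The basket is level with both pins in it. Both drawn circles (underside at z = 135, rim at z = 85) match the picture to within the calibration, so it is centred and about 5 cm above the rim. Handing in.

```bash
python3 -c "from plant import workorder;print(workorder.close_job())"
```

```text
the job is handed in; nothing more can be done
None
```

The job is handed in: the gripper is holding the orange-grip basket level and still, centred above its own tank with its underside about 5 cm above the rim and both pins still in it.

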